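# Seat a sensor in the tilted cradle and hold its recessed reset button down

## Task

Set the finished sensor unit (the round housing that has its metal cover with the hole in the middle) face up into the round nest of the tilted programming cradle, fully home, and let go of it; lower it in, do not drop it. Then take the reset pin (the tool with the flat paddle handle) out of the tool rack, put its rod through the hole in the cover and press the button inside fully down without forcing it; finish while still holding the button down with the pin, the unit still seated in its nest. Leave everything else on the bench where it is, and the other two tools in the rack.

Things in the scene. Friction and masses are not known exactly. Their poses are not given: they have to be found in the camera images.
- unit: Finished sensor unit, 0.11-0.18 kg: grey-beige housing, flange 64 mm dia x 10 mm high (bottom edge chamfered 3 mm), then round body 56 mm dia (within 1 mm) up to 34 mm; on top a flat metal cover disc, 47 mm dia, with a 13 mm centre hole and two 1 mm high screw heads. Starts face up in one of the four places of the front row. Origin: centre of underside; z: out of the cover. Yaw does not matter.
- unit_hole (a point): Centre of the mouth of the hole in the unit's cover, on the unit's axis, 34 mm above its underside. The hole is a straight round well, 13 mm diameter; the button's top lies 14 mm below this point when not pressed.
- reset_button (a joint): Travel of the recessed button, a black plastic cap, 10 mm dia, on the unit's axis in the well: 0 up, 0.004 m fully down (along the unit's -z). A spring holds it up: it starts to move at about 1.5 N and is fully down at about 5 N, on a firm stop.
- reset_button_top (a point): Centre of the top face of the button; 20 mm above the unit's underside when up, 16 mm when fully down.
- nest: Nest of the cradle, fixed on its sloping face: black plastic ring, inner dia 69 mm, outer 84 mm, 8 mm high, tilted 20 deg, low side to the robot when the cradle's yaw is 0. Origin: centre of the nest's floor, 41 mm above the bench, where the centre of the unit's underside goes (2.5 mm play all round, any yaw); z: square out of the floor; x: up the slope; y: level. Only the unit's flange sinks in.
- cradle: Programming cradle, fixed: aluminium sole plate 130 (x) by 110 (y) by 8 mm with a steel wedge, 105 by 92 mm, rising from 22 mm at its front (-x) to 60 mm at its back, and a black connector block behind, up to 53 mm high. Origin: centre of the plate's underside; x: to its high back; z: up. Cradle and rack may stand left or right.
- stylus: Reset pin, 50 g, upright in any of the rack's 3 holes. Flat black paddle handle 12 (x) by 26 (y) mm, from 4 to 54 mm above the origin; round collar 26 mm dia, 0 to 4 mm, resting on the rack; below it a 5 mm dia steel rod, 55 mm long, round end. Origin: on the axis at the collar's underside; z: up, tip to handle; x: across the 12 mm, within 0.15 rad of the rack's x. Close the fingers along x.
- stylus_tip (a point): End of the reset pin's rod, 55 mm below the pin's origin on its axis.
- rack: Tool rack, fixed: two aluminium plates, 60 (x) by 135 (y) mm, on four thin corner posts; the 10 mm top plate's upper face is 70 mm above the bench, the lower plate's 8 mm. Three 8 mm holes in the top plate, in a row along y at -42, 0 and +42 mm. Origin: centre of its underside; x: across the row; z: up.
- driver1: A slim round-handled driver hanging in the rack, handle 13 mm diameter with a steel end cap, its top 55 mm above the rack's plate; bystander. Origin: on its axis at its collar's underside; z: up.
- driver2: A stubby driver hanging in the rack, round bulging handle up to 27 mm diameter, its top 40 mm above the rack's plate; bystander. Origin: on its axis at its collar's underside; z: up.
- shell1: Open housing without a cover, same 64 mm flange and 56 mm body as the unit, 32 mm high, hollow, 70 g, in the front row; bystander. Origin: centre of its underside.
- shell2: A second open housing, like shell1; bystander.
- shell3: A third open housing, like shell1; bystander.
- adhesive: Red plastic bottle, 34 mm diameter, 135 mm high, standing at the back of the bench; bystander. Origin: centre of its underside.
- screw_box: Clear open box of small screws, 85 mm by 115 mm by 26 mm high, to the right; bystander. Origin: centre of its underside.
- plate_box: White open box of stacked metal plates, 100 mm by 140 mm by 45 mm high, to the left; bystander. Origin: centre of its underside.
Things that resemble listed ones, but are neither listed nor needed, are in the scene too. What is shaped like the stylus but purple or yellow is not meant.

How it is judged:
By the outcome, as a careful person would: the job done as asked, in the order asked, and still so for the second after the job is handed in, while the arm keeps its last pose, push and grip.
It also fails if it takes over 58 s, if anything falls off the work surface, if the arm or the gripper's body presses on something with over 40 N, if the wrist force passes 120 N, or if a joint passes its speed limit or range.

## Robot

A 6-joint arm with a two-finger parallel gripper is mounted at the origin on the work surface. World frame = base frame: x ahead of the robot, y to its left, z up, the work surface at z = 0. Lengths are in m, angles in rad, forces in N, time in s.
With the tool pointing down it reaches from about 0.375 to 0.925 m from the base axis. Payload 5.7 kg.
Tool frame: the origin (TCP) lies at the very end of the fingers, on their centre line; the grasp point (between the pads) lies 19 mm behind it; z points along the fingers, y is the line along which they close (so a half turn about z gives the same grasp; the last joint's range is limited). The gripper opens to 88 mm and grips with 3 to 60 N. Pads are 20 mm wide; open, the fingers measure 115 mm over their backs; the gripper's body (75 mm by 178 mm) begins 61 mm behind the grasp point.
Start: joints at [-0.115, 0.359, 1.51, -0, 1.272, -0.115], TCP at [0.6, -0, 0.223] pointing down, gripper open.
Joint ranges: [-2.97, 2.97], [-1.01, 2.36], [0.21, 2.38], [-0.96, 4.11], [0.2, 2.71], [-2.98, 2.98]. Speed limits (rad/s): [2.39, 2.39, 3.14, 3.14, 3.14, 3.14].

## Interface

Orientations are given as a unit quaternion [x, y, z, w].
In Python, from plant import robot gives the robot as it stands. Calls block until the motion is done:
- robot.move_ptp(position, orientation): joint-space move of the TCP to a pose.
- robot.move_straight(position, orientation=None, speed=0.15): straight line of the TCP; orientation=None keeps the orientation; speed is the mean speed in m/s.
- robot.move_joints(angles): joint-space move.
- robot.ungrasp() and robot.gripper_close(effort=None): open the fingers fully, or close them until they stop; effort is the grip in N (None keeps the last).
- robot.dwell(seconds).
- robot.solve_ik(position, orientation): joint angles nearest the present ones, or None.
- robot.get_state(): the state.
- robot.grab_frame(name): name is "scene" or "side" or "wrist"; returns the picture (384x512x3 uint8, red, green, blue); there is no depth.
- robot.camera_model(name): a dict with "fx", "fy", "cx", "cy" (pixels), "k1" (the pictures are not rectified: a ray, as slopes to the right and down, at radius r is drawn at 1 + k1 r^2 times it, then the intrinsics apply), "pose" (4x4, takes a point from camera to world coordinates). Camera axes: x right, y down, z forward; pixel columns grow to the right and rows downward; lengths in m; the calibration is good to about 2 mm. A picture is of the moment at which its call begins: read the wrist's pose just before it. camera_model takes no time and is no camera call; for the wrist camera it gives the pose at the moment of the call.
A pose or a line that the arm cannot do raises robot.MotionError and nothing moves.
- robot.close_job(): hands the job in; it is judged then, once.
The state is a dict: "time_s": time; "joints": joint angles; "joint_velocities": joint speeds; "tau": joint torques, N m; "ee_pos": TCP position; "tool_rot": TCP orientation; "contact_force": force on the tool from outside, world axes, zero at the start; "moment": the same for the moment, N m; "grip_width": finger opening in m; "gripper_force": force on a finger pad.
Only numpy, scipy, OpenCV 4.12 (cv2) and the standard library are available. Lean on these libraries where they do the work, as an engineer would, in place of code of your own. Each camera call takes 0.05 s, during which the arm holds its last target. There are 200 camera calls.

## Working session

There is one attempt and no reset: what is moved stays moved. The work goes in short steps, each a Python script; the robot and the scene stay as the last script left them, time stands still between calls to the robot, and variables do not carry over. Pictures are saved under pics/ and viewed, at most 10 in all, crops included, and the job is handed in when it is done.

```bash
mkdir -p pics; ls
python3 - <<'E'
from plant import robot
import cv2, numpy as np
for n in ("scene","side"):
    im=robot.grab_frame(n); cv2.imwrite(f"pics/{n}0.png",cv2.resize(im[:,:,::-1],(800,600),interpolation=cv2.INTER_CUBIC))
    np.save(f"pics/{n}0.npy",im)
    c=robot.camera_model(n); print(n,c['fx'],c['cx'],c['cy'],c['k1'],np.round(c['pose'],3).tolist())
E
```

```text
pics
scene 370.1342967379642 251.81723270754236 193.25102166093563 -0.008857162747624365 [[-0.629, 0.563, -0.536, 1.128], [0.777, 0.466, -0.422, 0.433], [0.012, -0.682, -0.731, 0.784], [0.0, 0.0, 0.0, 1.0]]
side 446.61148511635554 264.76106784405823 185.5298526919849 -0.015603375047698206 [[-0.035, -0.594, 0.804, -0.394], [-0.999, 0.007, -0.038, 0.082], [0.017, -0.804, -0.594, 0.806], [0.0, 0.0, 0.0, 1.0]]
```

View pics/scene0.png

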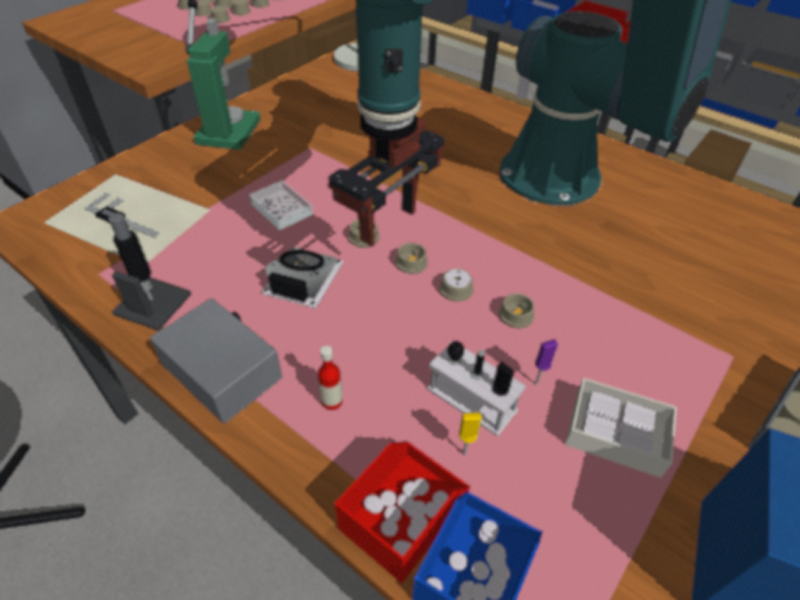

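View pics/side0.png

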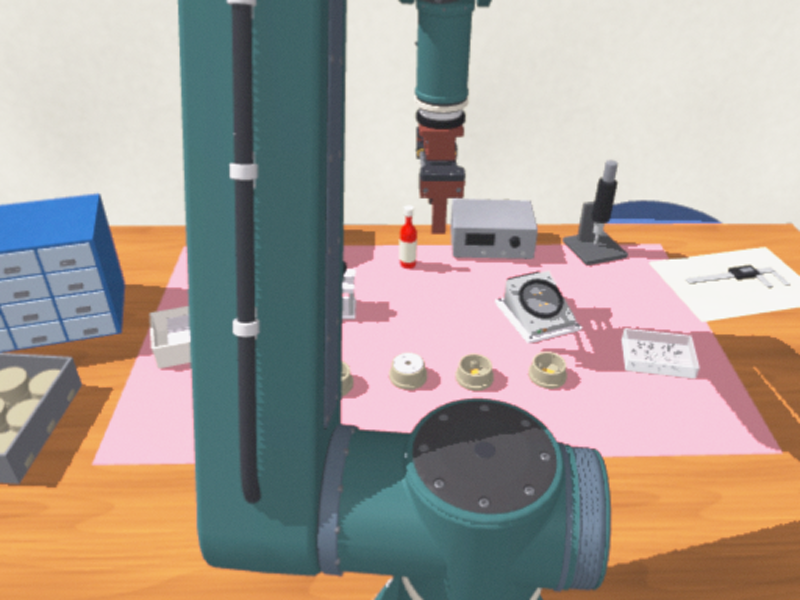

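The scene picture shows the front row: the covered housing with its hole at (457,277), and open shells at (411,257), (362,233) and (517,310). The cradle nest is at (302,261). The rack tools are a bulging driver at (456,350), a slim one at (479,362) and a black paddle at (503,377). The purple tool (545,355) and the yellow one (470,428) are decoys. The black paddle at (503,377) fits the stylus, and I'll confirm that with the wrist camera.

```bash
cat > h.py <<'E'
from plant import robot
import numpy as np, cv2
from scipy.spatial.transform import Rotation as R
def ray(c,u,v):
    d=np.array([(u-c['cx'])/c['fx'],(v-c['cy'])/c['fy']]); s=d.copy()
    for _ in range(10): s=d/(1+c['k1']*(s@s))
    P=np.array(c['pose']); return P[:3,3],P[:3,:3]@np.array([s[0],s[1],1])
def onz(c,u,v,z):
    o,d=ray(c,u,v); return o+d*(z-o[2])/d[2]
def proj(c,p):
    P=np.array(c['pose']); q=P[:3,:3].T@(np.array(p)-P[:3,3]); s=q[:2]/q[2]; s=s*(1+c['k1']*(s@s))
    return np.array([s[0]*c['fx']+c['cx'],s[1]*c['fy']+c['cy']])
def down(a):  # tool z down, finger-closing axis y at angle a from world y
    return (R.from_euler('z',a)*R.from_quat([1,0,0,0])).as_quat()
def st():
    s=robot.get_state(); print({k:np.round(s[k],4).tolist() for k in("time_s","ee_pos","contact_force","moment","grip_width","gripper_force","joints")}); return s
E
python3 - <<'E'
from h import *
S=1.5625
s=st(); print(np.round(s['tool_rot'],3))
sc=robot.camera_model('scene'); si=robot.camera_model('side'); w=robot.camera_model('wrist')
print('wrist',w['fx'],np.round(w['pose'],3).tolist())
for n,c,u,v,z in [('unit',sc,457,277,.034),('unit',si,408,362,.034),('nest',sc,302,261,.0485),('nest',si,541,298,.0485),
 ('pad',sc,503,368,.124),('d1',sc,479,355,.125),('d2',sc,456,344,.11),('bottle',sc,331,402,0)]:
    print(n,onz(c,u/S,v/S,z).round(4))
E
```

```text
{'time_s': 0.1, 'ee_pos': [0.5994, 0.0001, 0.2219], 'contact_force': [-1.2691, 0.1045, -0.5976], 'moment': [-0.0098, -0.0231, 0.0177], 'grip_width': 0.0876, 'gripper_force': 0.0, 'joints': [-0.1151, 0.3594, 1.5113, 0.0, 1.2725, -0.1151]}
[ 0.707  0.707 -0.001 -0.001]
wrist 279.3586186850464 [[1.0, 0.002, -0.002, 0.6], [0.001, -0.968, -0.252, 0.07], [-0.002, 0.252, -0.968, 0.383], [0.0, 0.0, 0.0, 1.0]]
unit [0.4542 0.0507 0.034 ]
unit [0.453  0.0483 0.034 ]
nest [ 0.6164 -0.1882  0.0485]
nest [ 0.6044 -0.1968  0.0485]
pad [0.645  0.2516 0.124 ]
d1 [0.6478 0.2129 0.125 ]
d2 [0.6414 0.1699 0.11  ]
bottle [0.7866 0.0406 0.    ]
```

Run:
```python
from h import *
import pickle
q=[.70711,.70711,0,0]; out={}
for n,p in (('rack',(.645,.21,.26)),('nest',(.61,-.19,.2)),('unit',(.454,.05,.17))):
    robot.move_ptp(p,q); robot.dwell(.2)
    c=robot.camera_model('wrist'); im=robot.grab_frame('wrist'); out[n]=(c,im)
    cv2.imwrite(f'pics/w_{n}.png',cv2.resize(im[:,:,::-1],(800,600),interpolation=cv2.INTER_CUBIC))
pickle.dump(out,open('w.pkl','wb')); st()
```

```text
{'time_s': 4.3333, 'ee_pos': [0.4549, 0.0493, 0.17], 'contact_force': [1.1952, -0.4975, -0.8684], 'moment': [0.0498, 0.0186, -0.0071], 'grip_width': 0.088, 'gripper_force': 0.0, 'joints': [-0.0432, 0.2159, 1.8725, -0.0001, 1.0527, -0.0419]}
```

View pics/w_rack.png

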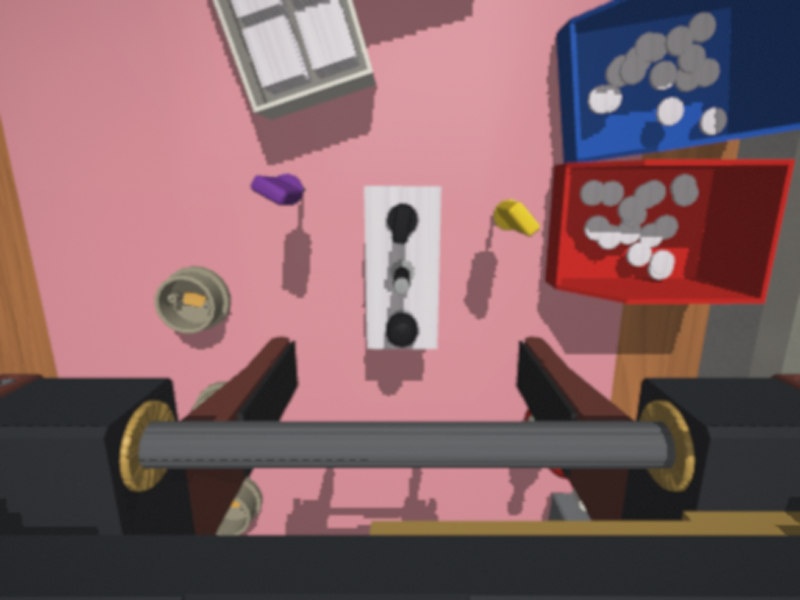

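View pics/w_nest.png

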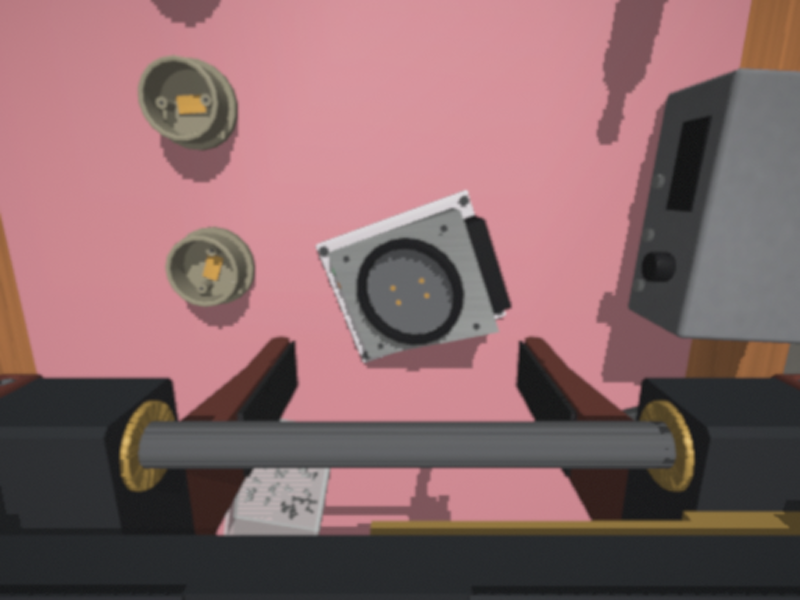

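View pics/w_unit.png

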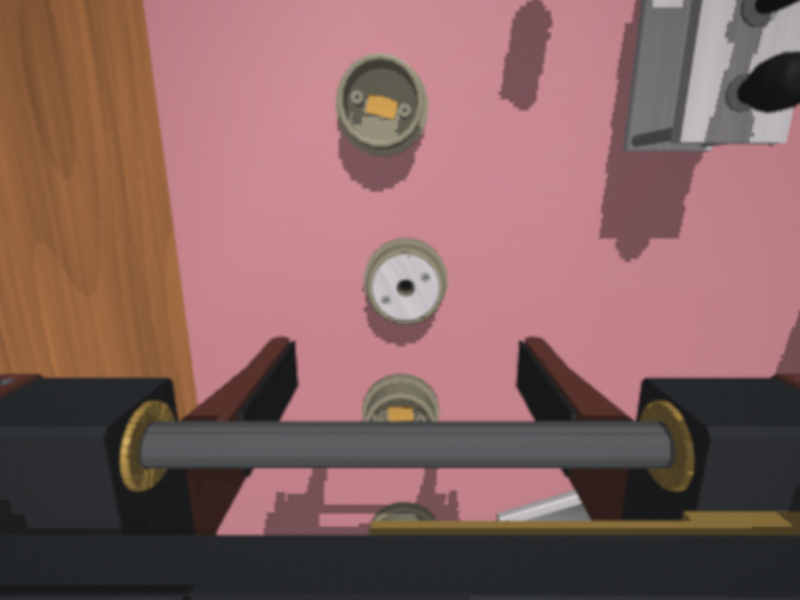

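The three wrist views show:
- **Rack:** tools at (402,222), (402,275, steel cap) and (402,330).
- **Nest:** ring centre near (411,291), with the cradle turned about 18°.
- **Unit:** cover hole at (405,288).

Next is one enlarged montage to identify the tools and read finer pixels.

Run:
```python
from h import *
import pickle
w=pickle.load(open('w.pkl','rb')); sc=np.load('pics/scene0.npy')
def crop(im,x,y,wd,k): return cv2.resize(im[y:y+int(wd*.75),x:x+wd,::-1],(400,300),interpolation=cv2.INTER_CUBIC)
m=np.vstack([np.hstack([crop(w['rack'][1],190,110,160,0),crop(sc,260,205,100,0)]),np.hstack([crop(w['nest'][1],190,115,160,0),crop(w['unit'][1],220,145,80,0)])])
cv2.imwrite('pics/mont.png',m)
```

```text
(no output)
```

View pics/mont.png

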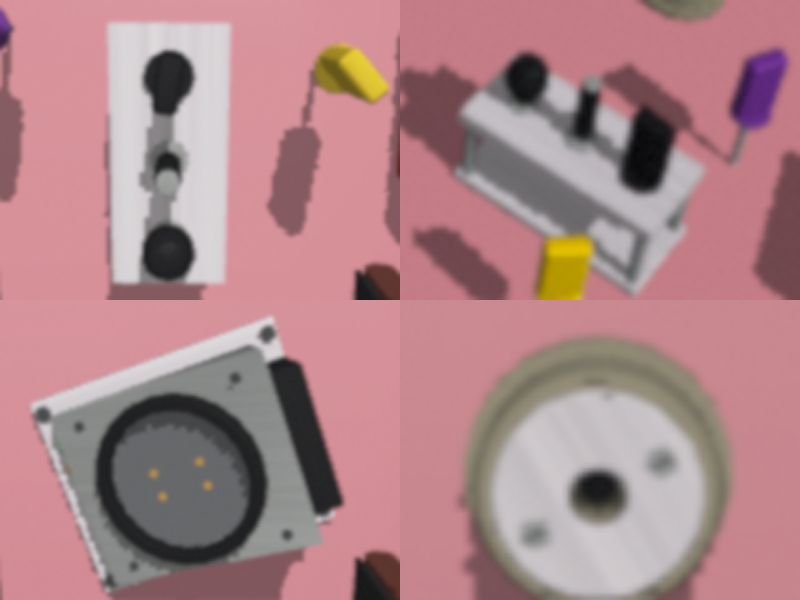

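Top-right crop: the tool at (650,150) has a rectangular black paddle, so it is the stylus (+y hole). The tool at (525,78) is a round bulge (driver2) and the one at (590,105) is slim with a steel cap (driver1). Bottom crops: nest ring centre (181,479), plate edge (33,405)–(272,318), and unit hole mouth (598,495).

Run:
```python
from h import *
import pickle
from scipy.optimize import minimize
w=pickle.load(open('w.pkl','rb'))
c,im=w['rack']; f=lambda u,v:(u/2.5+190-.3,v/2.5+110-.3)
P=[onz(c,*f(*p),.07) for p in((108,23),(231,23),(228,283),(112,283))]
print('rack corners',np.round(P,4).tolist(),'centre',np.mean(P,0).round(4))
print('collar',onz(c,*f(168,76),.074).round(4))
c,im=w['unit']; g=lambda u,v:((u-400)/5+220-.4,(v-300)/5+145-.4)
print('hole',onz(c,*g(598,495),.034).round(4)); 
b=cv2.inRange(im,(185,185,185),(255,255,255)); n,l,s_,cen=cv2.connectedComponentsWithStats(b)
for i in range(1,n):
    if s_[i,4]>500: 
        pts=cv2.findContours((l==i).astype(np.uint8),0,1)[0][0]; e=cv2.fitEllipse(cv2.convexHull(pts)); print('disc',np.round(e[0],1),np.round(e[1],1),onz(c,*e[0],.034).round(4))
c,im=w['nest']; h=lambda u,v:(u/2.5+190-.3,(v-300)/2.5+115-.3)
A=onz(c,*h(33,405),.008);B=onz(c,*h(272,318),.008);D=onz(c,*h(108,590),.008)
print('sole',A.round(4),B.round(4),D.round(4),'len',np.linalg.norm(B-A),np.linalg.norm(D-A),'yaw',np.arctan2(*(B-A)[1::-1]),np.arctan2(A[0]-D[0],D[1]-A[1]))
roi=np.zeros(im.shape[:2],np.uint8); cv2.circle(roi,(262,186),38,255,-1)
dark=((im.max(2)<75)&(roi>0)); print('dark px',dark.sum())
t=np.linspace(0,2*np.pi,90)
def mask(x,y,yaw,k=4):
    Rm=(R.from_euler('z',yaw)*R.from_euler('y',-np.pi/9)).as_matrix()
    def poly(r,z): return np.array([proj(c,np.array([x,y,.041])+Rm@[r*np.cos(a),r*np.sin(a),z]) for a in t])
    def fill(p): m=np.zeros((90*k,90*k),np.uint8); cv2.fillPoly(m,[np.round((p-[217,141]+.5)*k-.5).astype(np.int32)],1); return m
    o=fill(cv2.convexHull(np.vstack([poly(.042,.008),poly(.042,0)]).astype(np.float32))[:,0])
    i=fill(poly(.0345,.008))&fill(poly(.0345,0)); return cv2.resize((o&(1-i)).astype(np.float32),(90,90),interpolation=cv2.INTER_AREA)
I=dark[141:231,217:307].astype(np.float32)
yaw=np.arctan2(*(B-A)[1::-1])
cost=lambda p:np.abs(mask(p[0],p[1],yaw)-I).sum()
r=minimize(cost,[.61,-.193],method='Nelder-Mead',options=dict(initial_simplex=[[.61,-.193],[.618,-.193],[.61,-.185]]))
print('nest',r.x,r.fun)
print('pins',onz(c,*h(181,479),.041).round(4))
```

```text
rack corners [[0.6116, 0.2772, 0.07], [0.6715, 0.2772, 0.07], [0.6724, 0.1425, 0.07], [0.6103, 0.1425, 0.07]] centre [0.6414 0.2098 0.07  ]
collar [0.6408 0.2521 0.074 ]
hole [0.4542 0.05   0.034 ]
disc [259.2 183.3] [39.6 40.2] [0.4543 0.0503 0.034 ]
sole [ 0.5379 -0.1663  0.008 ] [ 0.6574 -0.1232  0.008 ] [ 0.5737 -0.2668  0.008 ] len 0.12704637863112433 0.10665765350446214 yaw 0.3461424210174896 -2.7992467149848284
dark px 1564
nest [ 0.61204068 -0.1975401 ] 435.0
pins [ 0.6128 -0.1967  0.041 ]
```

```bash
cat >> h.py <<'E'
YAW=.344; NEST=np.array([.6125,-.197,.041]); UNIT=np.array([.4543,.0502]); STY=np.array([.641,.252])
Q0=np.array([.70711,.70711,0,0])
RN=R.from_euler('z',YAW)*R.from_euler('y',-np.pi/9); N=RN.as_matrix()[:,2]
QN=(RN*R.from_quat(Q0)).as_quat()   # tool y = up the slope, tool z = into the nest
def fN(): 
    return float(np.mean([ (robot.dwell(.02),robot.get_state()['contact_force']@N)[1] for _ in range(4)]))
E
python3 - <<'E'
from h import *
print(N, robot.solve_ik(NEST+N*.08,QN), robot.solve_ik(NEST+N*.012,QN))
robot.move_straight([*UNIT,.06],Q0,.15)
robot.move_straight([*UNIT,.0125],Q0,.06)
st(); robot.gripper_close(25); s=st()
np.save('grasp.npy',s['ee_pos'])
robot.move_straight([*UNIT,.12],Q0,.12); st()
c=robot.camera_model('wrist')
robot.move_ptp(NEST+N*.06,QN); robot.dwell(.2); st()
im=robot.grab_frame('wrist'); cv2.imwrite('pics/held.png',cv2.resize(im[120:312,100:412,::-1],(800,492),interpolation=cv2.INTER_CUBIC))
E
```

```text
[-0.32198227 -0.11534815  0.93969262] [-0.62568162  0.4130154   1.80765286  0.42030723  0.76324338 -1.25274266] [-0.58997813  0.52776199  1.81922067  0.48008848  0.63774015 -1.30022847]
{'time_s': 6.1583, 'ee_pos': [0.4545, 0.0502, 0.0126], 'contact_force': [-1.2429, -0.1985, 0.453], 'moment': [0.0393, 0.0085, 0.0311], 'grip_width': 0.0879, 'gripper_force': 0.0, 'joints': [-0.0413, 0.4803, 2.0198, 0.0, 0.6414, -0.0412]}
{'time_s': 6.7667, 'ee_pos': [0.4544, 0.0502, 0.0126], 'contact_force': [-0.0742, -0.1969, 2.2642], 'moment': [-0.0168, 0.0873, 0.0074], 'grip_width': 0.0552, 'gripper_force': 25.0003, 'joints': [-0.0413, 0.4801, 2.0199, 0.0, 0.6414, -0.0413]}
{'time_s': 7.8167, 'ee_pos': [0.4536, 0.0502, 0.1194], 'contact_force': [-0.703, -0.7329, -1.929], 'moment': [-0.073, -0.0363, -0.001], 'grip_width': 0.0554, 'gripper_force': 24.9997, 'joints': [-0.0413, 0.2889, 1.9311, -0.0, 0.9229, -0.0413]}
{'time_s': 9.1417, 'ee_pos': [0.5931, -0.2024, 0.0974], 'contact_force': [0.3464, -0.9016, -1.61], 'moment': [-0.0529, 0.2102, 0.003], 'grip_width': 0.055, 'gripper_force': 24.9997, 'joints': [-0.6129, 0.4455, 1.8138, 0.4358, 0.7251, -1.2644]}
```

View pics/held.png

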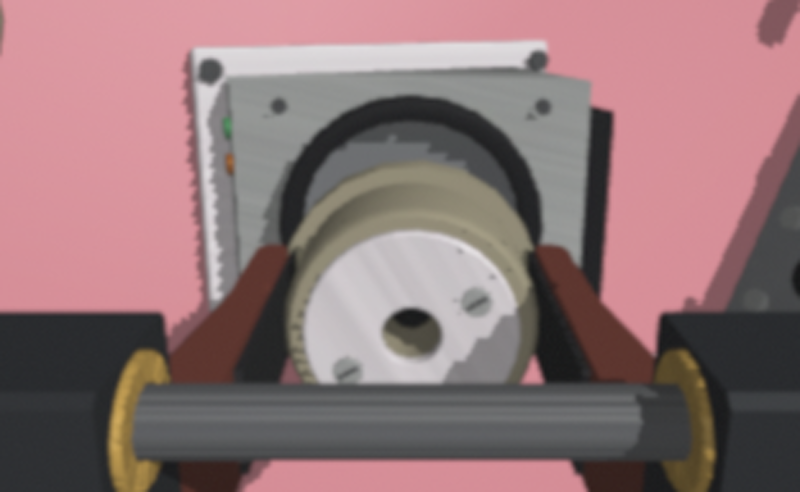

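The unit is held level, its axis at column 412 and the ring centre at 411.5, with the cradle edge parallel to the tool. I'll lower it in with force monitoring.

Run:
```python
from h import *
robot.move_straight(NEST+N*.028,QN,.08); robot.dwell(.1); f0=fN(); print('tare',f0)
for h in np.arange(.0235,.0095,-.001):
    robot.move_straight(NEST+N*h,QN,.02); f=fN()-f0
    s=robot.get_state(); d=RN.inv().apply(s['ee_pos']-NEST); F=RN.inv().apply(s['contact_force'])
    print(round(h,4),'f',round(f,2),'act',d.round(4),'F',F.round(1))
    if f>6: break
```

```text
tare -1.5991734955895605
0.0235 f 0.04 act [-0.      0.0001  0.0235] F [-0.4 -0.5 -1.8]
0.0225 f -0.28 act [0.     0.     0.0225] F [-1.3 -0.6 -1.9]
0.0215 f 0.02 act [-0.      0.0001  0.0214] F [-0.5 -0.1 -2.1]
0.0205 f 0.0 act [-0.      0.      0.0205] F [-0.6  0.3 -1.1]
0.0195 f -0.47 act [-0.      0.      0.0195] F [-1.   1.1 -1.4]
0.0185 f 0.15 act [0.     0.     0.0185] F [-0.9  0.4 -1. ]
0.0175 f 0.01 act [-0.      0.      0.0175] F [-1.1 -0.9 -1.3]
0.0165 f 0.2 act [-0.      0.      0.0165] F [-0.8 -0.3 -2. ]
0.0155 f 0.39 act [0.     0.     0.0155] F [-0.5  0.7 -0.2]
0.0145 f 0.26 act [-0.      0.      0.0145] F [-0.5  0.4 -1.4]
0.0135 f 0.02 act [-0.      0.      0.0135] F [ 0.1  0.9 -1. ]
0.0125 f 4.56 act [ 0.0001 -0.0001  0.0127] F [-1.5 -0.2  3.5]
0.0115 f 16.18 act [ 0.0001 -0.0002  0.0126] F [-2.2  1.  14.9]
```

Floor contact came at 12.6 mm, exactly the home height. I'll ease off, release, back out and check.

Run:
```python
from h import *
import pickle
robot.move_straight(NEST+N*.0126,QN,.02); robot.ungrasp(); robot.dwell(.2)
robot.move_straight(NEST+N*.13,QN,.12); robot.dwell(.15); st()
c=robot.camera_model('wrist'); im=robot.grab_frame('wrist'); pickle.dump((c,im),open('seat.pkl','wb'))
u=proj(c,NEST+N*.034); print(u)
x,y=int(u[0])-60,int(u[1])-45
cv2.imwrite('pics/seat.png',cv2.resize(im[y:y+90,x:x+120,::-1],(800,600),interpolation=cv2.INTER_CUBIC)); print(x,y)
```

```text
{'time_s': 16.5583, 'ee_pos': [0.5704, -0.2116, 0.1623], 'contact_force': [0.6902, 0.4005, 0.2798], 'moment': [0.0059, 0.1393, 0.0118], 'grip_width': 0.0877, 'gripper_force': 0.0, 'joints': [-0.653, 0.3351, 1.7876, 0.3875, 0.8637, -1.2276]}
[260.61489884 194.84803172]
200 149
```

View pics/seat.png

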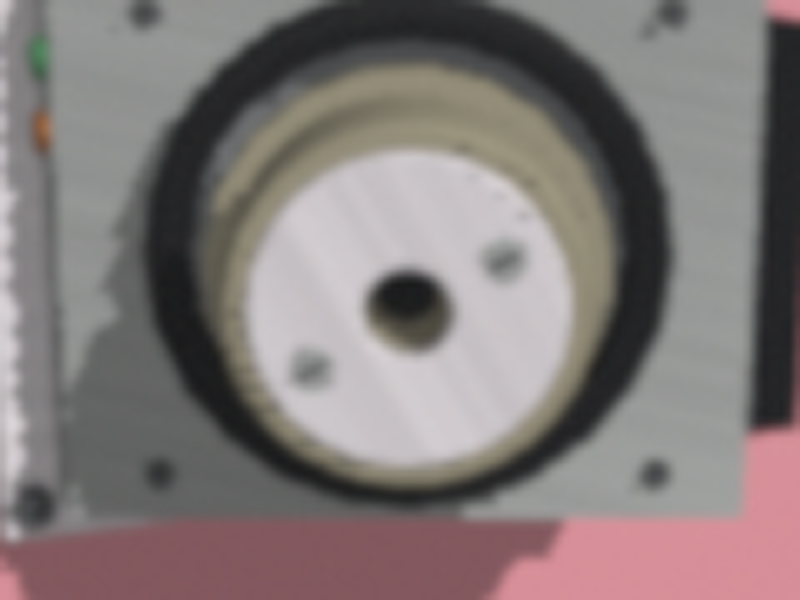

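The hole is at (409,309), which is full-frame (260.95,194.9) against the predicted (260.6,194.85). The unit is seated flat and centred in the ring. Now the reset pin.

Run:
```python
from h import *
robot.move_ptp([*STY,.20],Q0)
robot.move_straight([*STY,.080],Q0,.12); a=st()
robot.gripper_close(40); st()
robot.move_straight([*STY,.095],Q0,.05); robot.move_straight([*STY,.24],Q0,.15)
robot.move_ptp(NEST+N*(.034+.05+.065),QN); robot.move_straight(NEST+N*(.034+.008+.065),QN,.08); robot.dwell(.2); st()
c=robot.camera_model('wrist'); im=robot.grab_frame('wrist')
u=proj(c,NEST+N*.042); print('tip pred',u,'hole pred',proj(c,NEST+N*.034))
x,y=int(u[0])-60,int(u[1])-55; print(x,y)
cv2.imwrite('pics/tip.png',cv2.resize(im[y:y+90,x:x+120,::-1],(800,600),interpolation=cv2.INTER_CUBIC))
```

```text
{'time_s': 19.4917, 'ee_pos': [0.6418, 0.2522, 0.0809], 'contact_force': [0.6234, 0.1954, 0.7858], 'moment': [-0.0144, -0.0319, -0.0098], 'grip_width': 0.0882, 'gripper_force': 0.0, 'joints': [0.2743, 0.6191, 1.4383, 0.0, 1.0826, 0.2744]}
{'time_s': 20.6417, 'ee_pos': [0.641, 0.252, 0.08], 'contact_force': [-0.3084, -0.086, -0.4346], 'moment': [0.0294, 0.0047, -0.0129], 'grip_width': 0.0115, 'gripper_force': 39.9999, 'joints': [0.2743, 0.62, 1.4393, -0.0, 1.0823, 0.2744]}
{'time_s': 24.8333, 'ee_pos': [0.5782, -0.2097, 0.1421], 'contact_force': [0.2562, 0.422, 0.1654], 'moment': [-0.0938, 0.1877, 0.011], 'grip_width': 0.0121, 'gripper_force': 39.9998, 'joints': [-0.6406, 0.3689, 1.7974, 0.4015, 0.817, -1.2382]}
tip pred [259.67709988 202.9155994 ] hole pred [259.6911853  200.24357396]
199 147
```

View pics/tip.png

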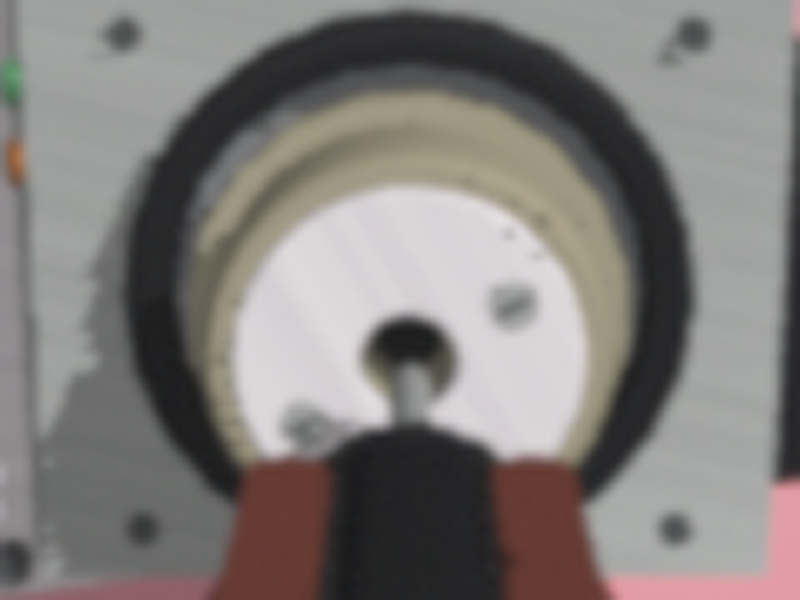

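The rod tip at (411,362) points into the hole at (409,360), as predicted. I'll insert and press while watching the force.

Run:
```python
from h import *
robot.move_straight(NEST+N*(.024+.065),QN,.04); robot.dwell(.2); f0=fN(); print('tare',f0)
for h in np.concatenate([np.arange(.0225,.0168,-.0008),np.arange(.0166,.0134,-.0003)]):
    robot.move_straight(NEST+N*(h+.065),QN,.02); robot.dwell(.1); f=fN()-f0
    s=robot.get_state(); d=RN.inv().apply(s['ee_pos']-NEST); F=RN.inv().apply(s['contact_force'])
    print(round(h,4),'f',round(f,2),'act',(d-[0,0,.065]).round(4),'F',F.round(1))
    if f>7.5: break
st()
```

```text
tare -0.49280224026479136
0.0225 f 0.22 act [0.     0.     0.0225] F [ 0.3 -0.1 -0.2]
0.0217 f -0.18 act [0.     0.     0.0217] F [-0.5 -0.  -0.3]
0.0209 f -0.06 act [ 0.     -0.      0.0209] F [ 0.2 -0.5  0. ]
0.0201 f -0.27 act [-0.      0.      0.0201] F [-0.7  0.3 -0.8]
0.0193 f 1.58 act [ 0.     -0.0001  0.0194] F [-0.5  0.   0.2]
0.0185 f 2.13 act [ 0.0001 -0.0001  0.0185] F [0.4 0.6 1.8]
0.0177 f 3.39 act [ 0.0001 -0.0001  0.0177] F [-0.2  0.5  2. ]
0.0169 f 3.63 act [ 0.0001 -0.0001  0.017 ] F [-0.7 -0.3  4. ]
0.0166 f 3.82 act [ 0.0001 -0.0001  0.0167] F [-0.2  0.2  2.8]
0.0163 f 4.1 act [0.     0.     0.0163] F [0.4 0.3 4.5]
0.016 f 4.25 act [ 0.     -0.0001  0.016 ] F [0.2 0.2 4.2]
0.0157 f 4.41 act [ 0.     -0.      0.0157] F [0.  0.3 3.5]
0.0154 f 4.61 act [ 0.     -0.0001  0.0154] F [-0.4 -0.3  3.7]
0.0151 f 6.55 act [ 0.     -0.      0.0152] F [-0.   0.4  5.6]
0.0148 f 7.99 act [ 0.0001 -0.0001  0.0151] F [0.6 0.2 7. ]
{'time_s': 32.0, 'ee_pos': [0.5868, -0.2063, 0.1163], 'contact_force': [-1.7934, -0.3804, 6.7834], 'moment': [-0.0001, 0.2198, 0.034], 'grip_width': 0.012, 'gripper_force': 40.0015, 'joints': [-0.6257, 0.4128, 1.8076, 0.4203, 0.7632, -1.2529]}
```

Force rises gently from contact at about 19.4 mm to 4.6 N, then steeply at about 15.2 mm. That is the firm stop after 4 mm of travel, and it is now holding at 8 N. One last look before handing in.

Run:
```python
from h import *
robot.dwell(.5); print(fN()+.49)
a=robot.grab_frame('wrist'); b=robot.grab_frame('scene')
cv2.imwrite('pics/fin.png',np.vstack([cv2.resize(a[130:274,130:386,::-1],(534,300)),cv2.resize(b[130:298,150:449,::-1],(534,300))]))
```

```text
8.312754350523731
```

View pics/fin.png

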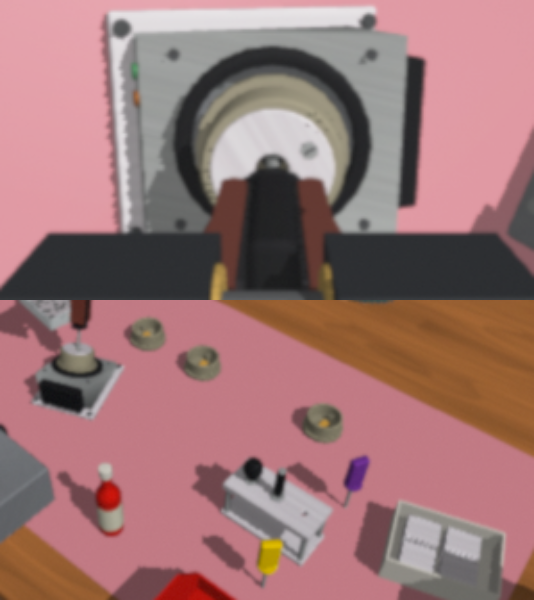

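The unit sits in its nest at (273,150) with the pin in the hole. Both drivers are still in the rack at (253,468) and (280,482), and the shells and the bottle are undisturbed. The force is steady at 8.3 N, so I'm handing in.

```bash
python3 -c "
from plant import robot
print(robot.close_job())"
```

```text
the job is handed in; nothing more can be done
None
```

The job is handed in: the unit is fully seated in the nest, and the reset pin is holding the button on its stop at about 8 N. The other two tools are still in the rack, and it took about 33 s of the 58 s allowed.

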